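Rock a reagent cartridge out of its nest and load the analyser

TASK

Load the analyser with the keyed cartridge, the one with the narrower stepped nose. It sits flush in the cartridge dock with no room for fingers beside it, so press its nose end down into the thumb well until it rocks over and stays tipped with its tail end up, then take it by the raised tail, set it down (not dropped) flat and fully home in the open drawer's lane with its nose towards the machine, let go, and push the drawer fully shut. Keep the cartridge the right way up throughout and leave the other cartridge, the bottle, the tube rack and the carton where they stand.

Things in the scene. Friction and masses are not known exactly. Their poses are not given: they have to be found in the camera images.
- cart_center (a point): Centre (mid-length, half-way up) of the keyed cartridge: white, 130 mm long (x), 52 wide (y), 44 high (z), about 0.24 kg, flat upright sides, foil top with a row of five round wells. x points to its nose: the last 22 mm are narrowed to 40 mm, a 6 mm step each side. The other end, the tail, is plain. z is up out of its top. Centre of mass 2 mm towards the tail from here.
- cart_nose (a point): The place to press: on the keyed cartridge's top, midline, 10 mm in from the nose end (55 mm from the centre along x, 22 mm up). Pressed down about 15 mm here, it rocks over the ledge's end and stays by its own weight, tilted about 0.45 rad, tail up, the top corner of the tail then about 24 mm above the dock's top.
- other_center (a point): Centre of the other cartridge, in the dock's other nest, to be left alone: same 130 x 52 x 44 mm, white, but with plain square ends and two rectangular foil windows on top.
- dock: The fixed grey cartridge dock, a block 78 mm high. Origin: underside, midway between its two nests. x runs along the nests towards their thumb wells. The block spans -85 to +106 mm in x, -88 to +88 mm in y. The nests lie along x, midlines at y = -42 and +42 mm, each 56 mm wide, from x = -67 to +88 mm. The keyed cartridge is in either one, nose towards +x.
- well (a point): In the dock, midway between the nests, 3 mm along the dock's x from its origin, 33 mm above the bench: level with the ledge (x up to here) on which the cartridges lie, their tops 1 mm below the dock's top. Beyond here, to the nest's end, the floor is 27 mm lower: the open thumb well, which runs on 23 mm past the cartridge's nose. Axes as the dock.
- lane (a point): Where the cartridge's centre is when it lies home in the drawer's lane; moves with the drawer. x points level into the machine (nose this way), z up. Lane floor: 22 mm below this point, 18 mm above the bench. Lane 57 mm wide, 135 mm long (2.5 mm spare all round). Side walls 7 mm high with lips flaring out to 14 mm above the floor (36 mm from the midline); front wall 7 mm high.
- lane_end (a point): Inner end of the lane, midline, on its floor; axes as lane. The end wall is 10 mm high; 10 mm high shoulder blocks narrow the last 21 mm of the lane to 45 mm wide, so that only the nose fits there.
- drawer (a joint): How far the analyser's drawer is pushed in, in m: 0 fully open, 0.2 fully shut; it starts between 0 and 0.022. It slides stiffly, needing about 3 to 4 N, and stays where left.
- drawer_front (a point): Point on the outer face of the drawer's front panel, at its middle, 45 mm above the bench; x points into the machine (the way to push). The panel is 112 mm wide, 16 mm thick, from 8 to 74 mm above the bench; 25 mm of free room lies between it and the lane. Shut, its outer face is 16 mm in front of the analyser's front.
- analyser: The fixed bench analyser, white with a dark sloping screen, 260 mm wide, 290 mm deep, 205 mm high. Origin: bottom middle of its front face; x points into the machine. The front is upright to 98 mm above the bench and slopes back above that.
- bottle: Bystander: amber reagent bottle with a white screw cap, 54 mm in diameter, 150 mm high, standing between dock and drawer. Origin: underside centre.
- rack: Bystander: low grey tube rack with capped tubes, 120 x 75 mm, 41 mm high. Origin: underside centre.
- carton: Bystander: small open white kit carton with coloured vial caps in it, 95 x 85 mm, 65 mm high (its open flap, on the +y side, to 85 mm). Origin: underside centre.
Things that resemble listed ones, but are neither listed nor needed, are in the scene too. Leave any red or turquoise look-alike of the part that bears cart_center alone.

How it is judged (in metres and radians):
On the way, in this order (a step that is already met when the one before it is completed fails the run):
1. the keyed cartridge is rocked over in its nest, tail up (tilted more than 0.3 rad) (angle between cart_center's own z axis and vertical above 0.3 rad and z of cart_center in the frame of dock below 0.085 m), for 0.2 s.
2. it lies home in the lane of the open drawer, nose towards the machine, and is let go (x of cart_center in the frame of lane between -0.005 and 0.005 m and y of cart_center in the frame of lane between -0.005 and 0.005 m and z of cart_center in the frame of lane between -0.003 and 0.003 m and angle between cart_center's own z axis and vertical below 0.05 rad and angle between the x axis of cart_center and the x axis of lane, either way round below 0.08 rad and x of cart_nose in the frame of lane above 0.04 m and contact force between the fingers and cart below 0.1 N and value of joint drawer below 0.08 m), for 0.2 s.
At the end, for the whole second after the job is handed in: the drawer is shut to within 6 mm, with the keyed cartridge released and at rest in its lane: within 5 mm of home horizontally and 3 mm in height, level within 0.05 rad, in line within 0.08 rad, nose towards the machine; the other cartridge still lies level in its nest (x of cart_center in the frame of lane between -0.005 and 0.005 m and y of cart_center in the frame of lane between -0.005 and 0.005 m and z of cart_center in the frame of lane between -0.003 and 0.003 m and angle between cart_center's own z axis and vertical below 0.05 rad and angle between the x axis of cart_center and the x axis of lane, either way round below 0.08 rad and x of cart_nose in the frame of lane above 0.04 m and contact force between the fingers and cart below 0.1 N and value of joint drawer above 0.194 m and linear speed of cart below 0.02 m/s and velocity of joint drawer below 0.01 m/s and distance of other_center from where it was at the start of the episode below 0.012 m and angle between other_center's own z axis and vertical below 0.1 rad); the robot touches nothing.
It fails at once if the other cartridge is tipped or moved (more than 12 mm or 0.15 rad) (distance of other_center from where it was at the start of the episode above 0.012 m or angle between other_center's own z axis and vertical above 0.15 rad).
It fails at once if the keyed cartridge is tipped on its side or over (more than 1 rad) (angle between cart_center's own z axis and vertical above 1 rad).
It fails at once if the keyed cartridge is dropped into the lane: loose more than 15 mm above it (contact force between the fingers and cart below 0.1 N and horizontal distance between cart_center and lane below 0.05 m and z of cart_center in the frame of lane above 0.015 m).
It fails at once if the bottle is moved more than 25 mm or tipped (distance of bottle from where it was at the start of the episode above 0.025 m or angle between bottle's own z axis and vertical above 0.3 rad).
It fails at once if the tube rack or the carton is moved more than 25 mm (distance of any of rack, carton from where it was at the start of the episode above 0.025 m).
It also fails if it takes over 54 s, if anything falls off the work surface, if the arm or the gripper's body presses on something with over 40 N, if the wrist force passes 120 N, or if a joint passes its speed limit or range.

ROBOT

A 7-joint arm with a two-finger parallel gripper is mounted at the origin on the work surface. World frame = base frame: x ahead of the robot, y to its left, z up, the work surface at z = 0. Lengths are in mm, angles in rad, forces in N, time in s.
With the tool pointing down it reaches from about 425 to 1025 mm from the base axis. Payload 9.4 kg.
Tool frame: the origin (TCP) lies on the centre line of the jaws, within the pads' length; the fingertips stand 8 mm ahead of it and the grasp point (between the pads) lies 11 mm behind it; z points along the fingers, y is the line along which they close (so a half turn about z gives the same grasp; the last joint's range is limited). The gripper opens to 93 mm and grips with 3 to 60 N. Pads are 15 mm wide; open, the fingers measure 128 mm over their backs; the gripper's body (75 mm by 188 mm) begins 65 mm behind the grasp point.
Start: joints at [1.242, 0.599, -0.003, 1.599, 0.002, 0.943, -0.08], TCP at [180.622, -702.139, 226.618] pointing down, gripper open.
Joint ranges: [-2.57, 2.57], [-0.35, 1.97], [-1.29, 1.29], [0.11, 2.56], [-1.05, 4.19], [0.11, 1.86], [-2.63, 2.63]. Speed limits (rad/s): [2.22, 2.22, 3.01, 3.01, 3.14, 3.14, 3.14].

INTERFACE

Orientations are given as a unit quaternion [w, x, y, z].
In Python, from workcell import r, capture, camera_info gives the robot as it stands. The module is installed in compiled form; this text tells all that it offers.
- The arm moves only by the tool arm_command, never from a script. Its argument "rows" is a list of rows, each a list of 5 numbers: the shift along the tool's x, y, z in m, then the turn about the tool's z in rad, then the opening, from 0 (shut) to 1 (fully open). A call has 1 to 12 rows; each row shifts and turns the commanded pose from where the row before left it, along the tool's axes as they then stand; what a row does not reach is not made up. A row lasts 1/10 s, in which the tool goes at most 50 mm and 8.59 degrees, less where a joint would pass 70% of its speed; a pose out of reach is approached as far as the arm can. A call with a gripper value outside its range is refused whole. The fingers move at their own pace and stop on an object; the grip force is fixed at half the most. Time passes only in rows, so rows that do not move let the fingers close. It gives the time, the measured TCP pose, the force, the opening and the grip force at its end, in the units of the state.
- r.read_state(): the state, without advancing time (a new reading comes with each control period).
- capture(name): name is "side" or "top"; returns the picture (420x560x3 uint8, red, green, blue); there is no depth.
- camera_info(name): a dict with "K" (3x3 intrinsics, pixels), "T" (4x4, takes a point from camera to world coordinates). Camera axes: x right, y up, looking along -z (the intrinsics and any distortion apply to the point x, -y, -z); pixel columns grow to the right and rows downward; lengths in mm; the calibration is good to about 2 mm. A picture is of the moment at which its call begins. camera_info takes no time and is no camera call.
- r.finish_job(): hands the job in; it is judged then, once.
The state is a dict: "time": time; "joint_positions": joint angles; "joint_velocities": joint speeds; "joint_torque": joint torques, N m; "tool_pos": TCP position; "ee_rot": TCP orientation; "force": force on the tool from outside, world axes, zero at the start; "wrist_torque": the same for the moment, N m; "width": finger opening in mm; "grip_force": force on a finger pad.
Only numpy, scipy, OpenCV 4.12 (cv2) and the standard library are available. Lean on these libraries where they do the work, as an engineer would, in place of code of your own. Each camera call takes 0.05 s, during which the arm holds its last target. There are 200 camera calls.

## Working session

There is one attempt and no reset: what is moved stays moved. The work goes in short steps, Python scripts to look and compute and a tool call to move; the robot and the scene stay as the last step left them, time stands still between calls to the robot, and variables do not carry over. Pictures are saved under pics/ and viewed, at most 10 in all, crops included, and the job is handed in when it is done.

Besides the shell and the picture viewer there is one more tool, called after "Call:" as a command line: name --pt "numbers of a row" for each row, then --argument value for the rest. arm_command: Moves the arm, as the interface text tells. Its arguments: {"type":"object","properties":{"rows":{"type":"array"}},"required":["rows"]}

```bash
mkdir -p pics; cat > h.py <<'E'
import numpy as np, cv2
from workcell import r, capture, camera_info
def snap(n,f):
    im=capture(n); cv2.imwrite('pics/'+f,cv2.cvtColor(im,cv2.COLOR_RGB2BGR)); return im
def ray(n,u,v):
    c=camera_info(n);K=np.array(c['K']);T=np.array(c['T'])
    d=np.linalg.inv(K)@[u,v,1]; d=T[:3,:3]@[d[0],-d[1],-d[2]]
    return T[:3,3],d
def at(n,u,v,z):
    o,d=ray(n,u,v); return o+d*(z-o[2])/d[2]
def proj(n,p):
    c=camera_info(n);K=np.array(c['K']);T=np.array(c['T'])
    q=np.linalg.inv(T)@np.append(p,1); q=K@[q[0],-q[1],-q[2]]; return q[:2]/q[2]
E
python3 - <<'E'
from h import *
for n in('side','top'):
    snap(n,n+'1.png'); print(camera_info(n))
s=r.read_state();print(s['tool_pos'],s['ee_rot'],s['force'],s['width'],s['time'])
E
```

```text
{'K': array([[396.54303723,   0.        , 273.25625958],
       [  0.        , 396.54303723, 209.45448969],
       [  0.        ,   0.        ,   1.        ]]), 'T': array([[ 9.61445912e-01,  1.39897443e-01, -2.36749793e-01,
         2.72601383e+02],
       [-2.74972111e-01,  4.99965186e-01, -8.21233920e-01,
        -7.51748526e+02],
       [ 3.47812845e-03,  8.54671585e-01,  5.19157379e-01,
         5.79979968e+02],
       [ 0.00000000e+00,  0.00000000e+00,  0.00000000e+00,
         1.00000000e+00]])}
{'K': array([[523.68083538,   0.        , 287.94478384],
       [  0.        , 523.68083538, 209.11478132],
       [  0.        ,   0.        ,   1.        ]]), 'T': array([[-3.03799973e-03,  9.96116114e-01, -8.79969160e-02,
         3.60301163e+02],
       [-9.99857080e-01, -1.56230435e-03,  1.68338741e-02,
         3.66554962e+01],
       [ 1.66310153e-02,  8.80354807e-02,  9.95978495e-01,
         1.61198143e+03],
       [ 0.00000000e+00,  0.00000000e+00,  0.00000000e+00,
         1.00000000e+00]])}
[ 180.50340206 -701.73018376  225.84111681] [-6.96438414e-04  9.92078538e-01  1.25617116e-01 -1.72620615e-04] [-0.17201635 -0.14593976  0.89638919] 92.90020545960405 0.1
```

View pics/top1.png

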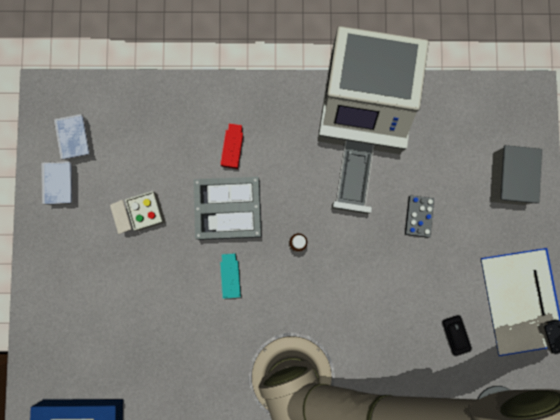

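View pics/side1.png

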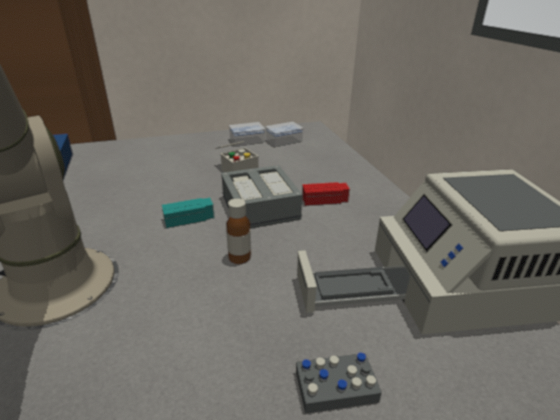

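The top view shows the dock at about (228,208), the bottle at (298,242), the drawer at about (354,178) and the analyser front near row 143. Next I'll enlarge this area.

```bash
python3 - <<'E'
from h import *
a=cv2.imread('pics/top1.png')
c=cv2.resize(a[165:250,185:270],None,fx=7,fy=7,interpolation=cv2.INTER_CUBIC)
cv2.imwrite('pics/c1.png',c)
c=cv2.resize(a[120:225,310:420],None,fx=5.5,fy=5.5,interpolation=cv2.INTER_CUBIC)
cv2.imwrite('pics/c2.png',c)
E
```

```text
(no output)
```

View pics/c1.png

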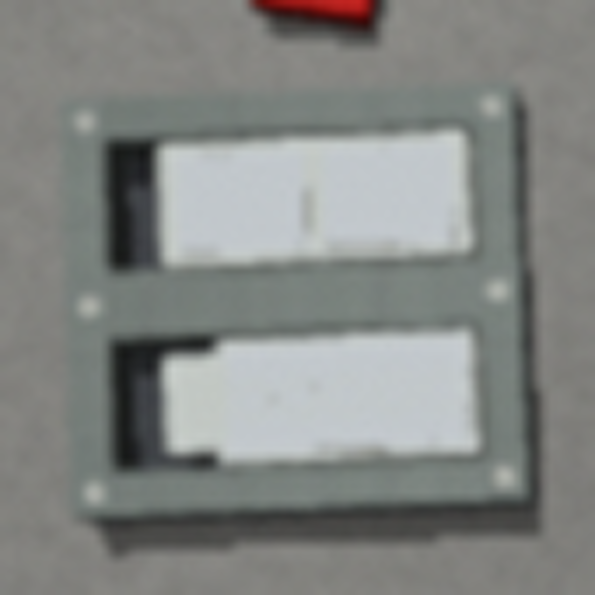

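View pics/c2.png

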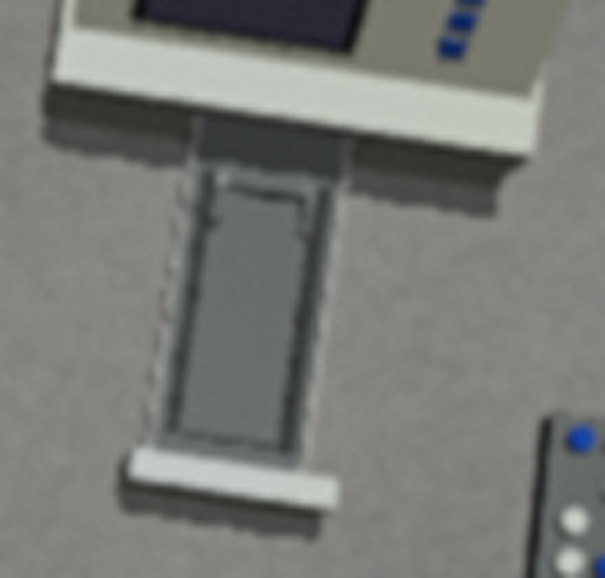

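Keyed cartridge (stepped nose, left) is in the lower nest, with its tail corners at crop (471,328) and (481,452) and its nose end at (165,352)–(167,453). The lane floor and drawer panel are visible in the second crop.

```bash
cat > m.py <<'E'
from h import *
def c1(u,v): return 185+(u+.5)/7-.5,165+(v+.5)/7-.5
def c2(u,v): return 310+(u+.5)/5.5-.5,120+(v+.5)/5.5-.5
def P(l,f,z): return np.array([at('top',*f(*p),z)[:2] for p in l])
d=P([(68,108),(515,88),(535,498),(83,520)],c1,78);print('dock',d.round(1).tolist(),d.mean(0))
x=(d[0]+d[3]-d[1]-d[2])/2;print(np.linalg.norm(x),'ang',np.arctan2(x[1],x[0]))
c=P([(471,328),(481,452),(165,352),(167,453)],c1,77);print('cart',c.round(1).tolist())
t=c[:2].mean(0);n=c[2:].mean(0);print('tail',t,'nose',n,np.linalg.norm(n-t),np.arctan2(*(n-t)[::-1]))
p=P([(133,450),(340,482),(338,510),(128,478)],c2,74);print('panel',p.round(1).tolist())
y=p[0]-p[1]; print(np.linalg.norm(y),'ang',np.arctan2(*y[::-1])-np.pi/2,'front',p[2:].mean(0))
a=P([(52,82),(533,155)],c2,98);y=a[0]-a[1];print('an',a,np.linalg.norm(y),np.arctan2(*y[::-1])-np.pi/2,a.mean(0))
l=P([(172,432),(288,448),(308,195),(212,180)],c2,25);print('lane',l.round(1).tolist())
b=at('top',298.5,242,150);print('bottle',b)
E
python3 m.py
```

```text
dock [[582.4, 286.5], [590.8, 98.5], [417.8, 89.8], [409.1, 278.1]] [500.0367829  188.21309359]
188.32631244594774 ang 1.6162299245431737
cart [[489.3, 116.8], [437.2, 112.4], [479.4, 244.8], [437.0, 243.6]]
tail [463.21658163 114.61909574] nose [458.21227559 244.19190521] 129.66941055829903 1.6093987164612884
panel [[518.8, -124.9], [501.4, -236.2], [486.3, -234.9], [503.7, -122.1]]
112.6622629426645 ang -0.15546133023030495 front [ 495.01459751 -178.49323389]
an [[ 714.34448217  -81.13561429]
 [ 674.83165312 -338.59805266]] 260.47681438208167 -0.1522821114384567 [ 694.58806765 -209.86683347]
lane [[533.9, -151.9], [524.9, -216.3], [667.2, -229.7], [675.7, -176.0]]
bottle [397.36761545 -17.21199583 150.        ]
```

Call:
arm_command --pt "0 0 0 -0.1135 0" --pt "0 0 0 -0.1135 0" --pt "0 0 0 -0.1135 0" --pt "0 0 0 -0.1135 0" --pt "0 0 0 -0.1135 0" --pt "0 0 0 -0.1135 0" --pt "0 0 0 -0.1135 0" --pt "0 0 0 -0.1135 0" --pt "0 0 0 -0.1135 0" --pt "0 0 0 -0.1135 0" --pt "0 0 0 -0.1135 0" --pt "0 0 0 -0.1135 0"

```text
time: 1.3
tool_pos: [180.5, -701.9, 226.1]
ee_rot: [-0.0, 0.69, 0.724, 0.0]
force: [0.6, 0.1, -1.0]
width: 2.5
grip_force: 0.0
```

Call:
arm_command --pt "0.0322 0.033 0 0 0" --pt "0.0322 0.033 0 0 0" --pt "0.0322 0.033 0 0 0" --pt "0.0322 0.033 0 0 0" --pt "0.0322 0.033 0 0 0" --pt "0.0322 0.033 0 0 0" --pt "0.0322 0.033 0 0 0" --pt "0.0322 0.033 0 0 0" --pt "0.0322 0.033 0 0 0" --pt "0.0322 0.033 0 0 0" --pt "0.0322 0.033 0 0 0" --pt "0.0322 0.033 0 0 0"

```text
time: 2.5
tool_pos: [560.5, -297.6, 226.3]
ee_rot: [-0.0, 0.692, 0.722, -0.0]
force: [1.3, 0.0, -0.7]
width: 0.5
grip_force: 0.0
```

Call:
arm_command --pt "0.0448 -0.0066 0 0 0" --pt "0.0448 -0.0066 0 0 0" --pt "0.0448 -0.0066 0 0 0" --pt "0.0448 -0.0066 0 0 0" --pt "0.0448 -0.0066 0 0 0" --pt "0.0448 -0.0066 0 0 0" --pt "0.0448 -0.0066 0 0 0" --pt "0.0448 -0.0066 0 0 0" --pt "0.0448 -0.0066 0 0 0" --pt "0.0448 -0.0066 0 0 0" --pt "0.0448 -0.0066 0 0 0" --pt "0 0 0 0 0"

```text
time: 3.7
tool_pos: [464.3, 196.7, 226.9]
ee_rot: [-0.001, 0.689, 0.725, 0.001]
force: [0.2, 0.4, -0.2]
width: 0.3
grip_force: 0.0
```

Call:
arm_command --pt "0.0377 -0.004 0 0 0" --pt "0 0 0.045 0 0" --pt "0 0 0.045 0 0" --pt "0 0 0.045 0 0" --pt "0 0 0 0 0" --pt "0 0 0 0 0"

```text
time: 4.3
tool_pos: [460.0, 227.3, 91.7]
ee_rot: [-0.0, 0.692, 0.722, -0.001]
force: [0.2, -0.5, 0.4]
width: 0.3
grip_force: 0.0
```

```bash
python3 - <<'E'
from h import *
im=snap('top','t2.png')[...,::-1]; im2=snap('side','s2.png')[...,::-1]
c=cv2.resize(im[165:250,185:270],None,fx=4.7,fy=4.7,interpolation=cv2.INTER_CUBIC)
c2=cv2.resize(im2[150:250,210:310],None,fx=4,fy=4,interpolation=cv2.INTER_CUBIC)
cv2.imwrite('pics/c3.png',np.hstack([c[:399],c2[:399]]))
E
```

```text
(no output)
```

View pics/c3.png

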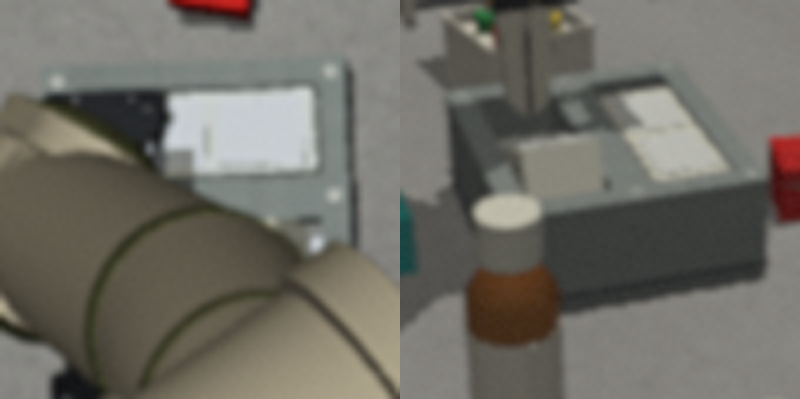

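The side crop shows the cartridge already rocked over: its tail face is raised at crop (520–600, 136–195), and the nest behind it is open. I'll lift clear and locate the tail edge.

Call:
arm_command --pt "0 0 -0.04 0 0" --pt "0 0 -0.04 0 0" --pt "0 0 0 0 1" --pt "0 0 0 0 1"

```text
time: 4.8
tool_pos: [461.5, 227.6, 174.4]
ee_rot: [0.001, 0.692, 0.722, 0.002]
force: [-0.1, -0.1, 0.3]
width: 12.1
grip_force: 0.0
```

```bash
python3 - <<'E'
from h import *
im2=snap('side','s3.png')[...,::-1]
c2=cv2.resize(im2[155:230,210:310],None,fx=8,fy=8,interpolation=cv2.INTER_CUBIC)
cv2.imwrite('pics/c4.png',c2)
s=r.read_state();print(s['tool_pos'],s['ee_rot'],s['width'])
E
```

```text
[460.81892785 227.22311293 173.10136324] [0.0007368  0.69209896 0.72180124 0.00120744] 15.809053060330234
```

View pics/c4.png

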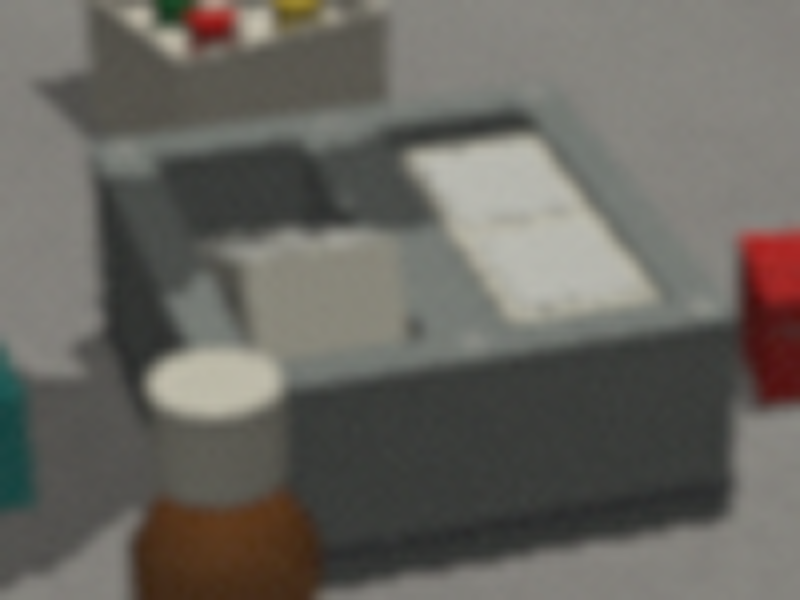

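The cartridge stays tipped, with its tail's top edge running from about crop (243,252) to (397,232).

```bash
python3 - <<'E'
from h import *
for p in [(243,252),(397,232),(700,300)]:
    u,v=210+(p[0]+.5)/8-.5,155+(p[1]+.5)/8-.5
    print(at('side',u,v,102 if p[0]<600 else 78))
print(at('side',210+675/8,155+320/8,78), 'top est of that corner (590.8,98.5)')
E
```

```text
[439.9526951  138.75137898 102.        ]
[491.00240257 138.91307847 102.        ]
[586.01641758 110.13153737  78.        ]
[574.1619693   97.01039943  78.        ] top est of that corner (590.8,98.5)
```

Call:
arm_command --pt "-0.0432 -0.001 0 0 1" --pt "-0.0432 -0.0005 0 0 1" --pt "0 0 0 0 1" --pt "0 0 0.035 0 1" --pt "0 0 0.025 0 1" --pt "0 0 0.01 0 1" --pt "0 0 0 0 1" --pt "0 0 0 0 1"

```text
time: 5.65
tool_pos: [462.5, 141.8, 101.9]
ee_rot: [-0.0, 0.691, 0.722, -0.0]
force: [-0.6, 0.7, 0.8]
width: 79.8
grip_force: 0.0
```

Call:
arm_command --pt "0 0 0.004 0 1" --pt "0 0 0.004 0 1" --pt "0 0 0.004 0 1" --pt "0 0 0 0 1" --pt "0 0 0 0 1"

```text
time: 6.15
tool_pos: [462.5, 141.2, 89.6]
ee_rot: [-0.0, 0.692, 0.722, -0.0]
force: [-0.9, 0.3, -0.1]
width: 92.7
grip_force: 0.0
```

Call:
arm_command --pt "0 0 0.001 0 0.6" --pt "0 0 0 0 0.4" --pt "0 0 0 0 0" --pt "0 0 0 0 0" --pt "0 0 0 0 0" --pt "0 0 0 0 0" --pt "0 0 0 0 0" --pt "0 0 0 0 0" --pt "0 0 0 0 0"

```text
time: 7.05
tool_pos: [462.6, 141.3, 88.6]
ee_rot: [-0.0, 0.692, 0.722, 0.0]
force: [-0.4, 1.1, -0.5]
width: 51.8
grip_force: 30.0
```

Call:
arm_command --pt "0 0 -0.004 0 0" --pt "0 0 -0.006 0 0" --pt "0 0 -0.01 0 0" --pt "0 0 -0.01 0 0" --pt "0 0 -0.01 0 0" --pt "0 0 0 0 0"

```text
time: 7.65
tool_pos: [463.2, 141.4, 130.2]
ee_rot: [0.001, 0.692, 0.722, 0.001]
force: [-0.1, -0.8, -3.7]
width: 51.5
grip_force: 30.0
```

```bash
python3 - <<'E'
from h import *
im2=snap('side','s4.png')[...,::-1]
c2=cv2.resize(im2[140:230,200:310],None,fx=6,fy=6,interpolation=cv2.INTER_CUBIC)
cv2.imwrite('pics/c5.png',c2)
E
```

```text
(no output)
```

View pics/c5.png

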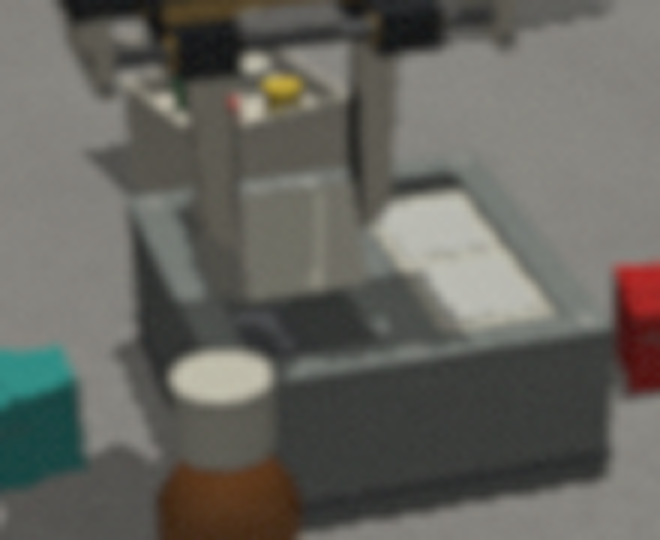

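The cartridge is held by its tail, with the tail face at crop (245–360, 185–298) and the tilt kept. I'll lift it higher and measure the lane more finely meanwhile.

Call:
arm_command --pt "0 0 -0.01 0 0" --pt "0 0 -0.015 0 0" --pt "0 0 -0.02 0 0" --pt "0 0 -0.015 0 0" --pt "0 0 -0.01 0 0"

```text
time: 8.2
tool_pos: [462.5, 141.4, 199.8]
ee_rot: [0.0, 0.692, 0.722, 0.0]
force: [0.4, 0.4, -3.1]
width: 51.6
grip_force: 30.0
```

```bash
python3 - <<'E'
from h import *
im=np.mean([capture('top').astype(float) for _ in range(6)],0)
np.save('avg.npy',im); g=im.mean(2).astype(np.float32)
# rectified view of drawer at z=18: axis from panel front
F=np.array([495.,-178.5]);th=-.154;d=np.array([np.cos(th),np.sin(th)]);n=np.array([-d[1],d[0]])
def R(z,s,t):
    uv=np.array([[proj('top',np.append(F+a*d+b*n,z)) for b in t] for a in s],np.float32)
    return cv2.remap(g,uv[...,0],uv[...,1],cv2.INTER_CUBIC)
s=np.arange(-15,215,2)
A=R(18,s,np.arange(-15,16,5)).mean(1)
print([(int(a),int(b)) for a,b in zip(s,A)])
t=np.arange(-70,71,2)
for s0 in (60,150):
    B=R(18,np.arange(s0,s0+30,5),t).mean(0);print(s0,[(int(a),int(b)) for a,b in zip(t,B)])
st=r.read_state();print(st['tool_pos'],st['ee_rot'],st['width'])
o=R(18,np.arange(215,-25,-.5),np.arange(80,-81,-.5));cv2.imwrite('pics/c6.png',cv2.resize(o,None,fx=1.25,fy=1.25))
E
```

```text
[(-15, 126), (-13, 107), (-11, 89), (-9, 77), (-7, 75), (-5, 75), (-3, 72), (-1, 63), (1, 55), (3, 64), (5, 101), (7, 150), (9, 186), (11, 200), (13, 203), (15, 203), (17, 203), (19, 202), (21, 191), (23, 169), (25, 140), (27, 119), (29, 111), (31, 106), (33, 98), (35, 91), (37, 93), (39, 102), (41, 109), (43, 112), (45, 112), (47, 112), (49, 111), (51, 111), (53, 111), (55, 111), (57, 111), (59, 111), (61, 111), (63, 111), (65, 111), (67, 111), (69, 111), (71, 111), (73, 111), (75, 111), (77, 111), (79, 111), (81, 111), (83, 111), (85, 111), (87, 111), (89, 111), (91, 110), (93, 110), (95, 110), (97, 110), (99, 110), (101, 110), (103, 110), (105, 110), (107, 110), (109, 110), (111, 110), (113, 110), (115, 110), (117, 110), (119, 110), (121, 110), (123, 110), (125, 110), (127, 110), (129, 110), (131, 110), (133, 110), (135, 110), (137, 109), (139, 109), (141, 109), (143, 109), (145, 109), (147, 109), (149, 109), (151, 109), (153, 109), (155, 109), (157, 109), (159, 109), (161, 109), (163, 109), (165, 110), (167, 111), (169, 111), (171, 106), (173, 92), (175, 75), (177, 71), (179, 82)
[... 1461 characters left out ...]
, (12, 105), (14, 106), (16, 106), (18, 107), (20, 106), (22, 105), (24, 100), (26, 90), (28, 77), (30, 67), (32, 66), (34, 76), (36, 92), (38, 107), (40, 122), (42, 129), (44, 129), (46, 126), (48, 126), (50, 132), (52, 136), (54, 138), (56, 138), (58, 137), (60, 137), (62, 137), (64, 137), (66, 137), (68, 137), (70, 137)]
[462.1091764  141.02371788 197.92291044] [-2.91896727e-04  6.91718690e-01  7.22166760e-01 -5.83128608e-04] 51.26738813634862Traceback (most recent call last):
  File "<stdin>", line 16, in <module>
  File "<stdin>", line 7, in R
  File "h.py", line 12, in proj
    c=camera_info(n);K=np.array(c['K']);T=np.array(c['T'])
ValueError: time passes only in moves, steps and waits
```

```bash
cat > plan.py <<'E'
import numpy as np
def plan(p,psi,q,psi2,n,o=0):
    p=np.array(p,float);q=np.array(q,float);rows=[];a=round((psi-psi2)/n,4)
    for i in range(n):
        d=(q-p)/(n-i);c,s=np.cos(psi),np.sin(psi)
        r=[round((c*d[0]+s*d[1])/1e3,4),round((s*d[0]-c*d[1])/1e3,4),round(-d[2]/1e3,4)]
        p+=np.array([c*r[0]+s*r[1],s*r[0]-c*r[1],-r[2]])*1e3;psi-=a;rows.append(r+[a,o])
    return rows,p,psi
E
python3 -c "
from plan import *
for x in plan((462.3,141.2,199),1.613,(546.7,-186.4,180),-.157,16):print(x)"
```

```text
[[np.float64(-0.0207), np.float64(0.0044), np.float64(0.0012), 0.1106, 0], [np.float64(-0.0201), np.float64(0.0067), np.float64(0.0012), 0.1106, 0], [np.float64(-0.0192), np.float64(0.0088), np.float64(0.0012), 0.1106, 0], [np.float64(-0.0181), np.float64(0.0109), np.float64(0.0012), 0.1106, 0], [np.float64(-0.0168), np.float64(0.0128), np.float64(0.0012), 0.1106, 0], [np.float64(-0.0153), np.float64(0.0146), np.float64(0.0012), 0.1106, 0], [np.float64(-0.0136), np.float64(0.0162), np.float64(0.0012), 0.1106, 0], [np.float64(-0.0117), np.float64(0.0176), np.float64(0.0012), 0.1106, 0], [np.float64(-0.0097), np.float64(0.0188), np.float64(0.0012), 0.1106, 0], [np.float64(-0.0075), np.float64(0.0197), np.float64(0.0012), 0.1106, 0], [np.float64(-0.0053), np.float64(0.0205), np.float64(0.0012), 0.1106, 0], [np.float64(-0.003), np.float64(0.0209), np.float64(0.0012), 0.1106, 0], [np.float64(-0.0007), np.float64(0.0211), np.float64(0.0012), 0.1106, 0], [np.float64(0.0016), np.float64(0.0211), np.float64(0.0011), 0.1106, 0], [np.float64(0.0039), np.float64(0.0208), np.float64(0.0012), 0.1106, 0], [np.float64(0.0063), np.float64(0.0202), np.float64(0.0011), 0.1106, 0]]
[ 546.74205365 -186.36108469  180.        ]
-0.1566000000000004
```

Call:
arm_command --pt "-0.0207 0.0044 0.0012 0.1106 0" --pt "-0.0201 0.0067 0.0012 0.1106 0" --pt "-0.0192 0.0088 0.0012 0.1106 0" --pt "-0.0181 0.0109 0.0012 0.1106 0" --pt "-0.0168 0.0128 0.0012 0.1106 0" --pt "-0.0153 0.0146 0.0012 0.1106 0" --pt "-0.0136 0.0162 0.0012 0.1106 0" --pt "-0.0117 0.0176 0.0012 0.1106 0"

```text
time: 9.3
tool_pos: [504.5, -23.3, 188.1]
ee_rot: [-0.0, 0.935, 0.355, -0.001]
force: [0.6, 0.9, -1.8]
width: 51.8
grip_force: 30.0
```

Call:
arm_command --pt "-0.0097 0.0188 0.0012 0.1106 0" --pt "-0.0075 0.0197 0.0012 0.1106 0" --pt "-0.0053 0.0205 0.0012 0.1106 0" --pt "-0.003 0.0209 0.0012 0.1106 0" --pt "-0.0007 0.0211 0.0012 0.1106 0" --pt "0.0016 0.0211 0.0012 0.1106 0" --pt "0.0039 0.0208 0.0012 0.1106 0" --pt "0.0063 0.0202 0.0012 0.1106 0" --pt "0 0 0 0 0" --pt "0 0 0 0 0"

```text
time: 10.3
tool_pos: [546.7, -185.9, 178.4]
ee_rot: [-0.0, 0.997, -0.077, -0.001]
force: [-0.3, -0.2, -3.2]
width: 51.8
grip_force: 30.0
```

Call:
arm_command --pt "0 0 0.01 0 0" --pt "0 0 0.015 0 0" --pt "0 0 0.015 0 0" --pt "0 0 0.015 0 0" --pt "0 0 0.01 0 0" --pt "0 0 0 0 0" --pt "0 0 0 0 0"

```text
time: 11.0
tool_pos: [547.2, -185.8, 114.3]
ee_rot: [-0.0, 0.997, -0.077, -0.0]
force: [0.1, 0.2, -3.3]
width: 51.7
grip_force: 30.0
```

```bash
python3 - <<'E'
from h import *
a=snap('side','s5.png')[...,::-1];b=snap('top','t5.png')[...,::-1]
f=lambda im,x,y:cv2.resize(im[y:y+110,x:x+110],(400,400),interpolation=cv2.INTER_CUBIC)
cv2.imwrite('pics/c7.png',np.hstack([f(a,295,210),f(b,300,120)]))
E
```

```text
(no output)
```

View pics/c7.png

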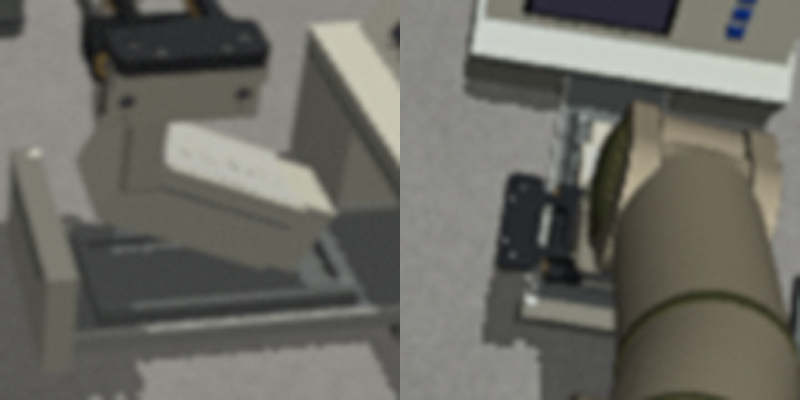

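The side view shows the cartridge nose-down over the lane, its nose just short of the end shoulders at about (315,265). It is well aligned, so I'll lower it.

Call:
arm_command --pt "0 0 0.006 0 0" --pt "0 0 0.006 0 0" --pt "0 0 0.005 0 0" --pt "0 0 0.004 0 0" --pt "0 0 0.004 0 0" --pt "0 0 0.004 0 0" --pt "0 0 0 0 0"

```text
time: 11.8
tool_pos: [547.2, -186.3, 84.9]
ee_rot: [0.0, 0.997, -0.078, -0.0]
force: [-1.2, -0.2, 0.9]
width: 51.8
grip_force: 30.0
```

Call:
arm_command --pt "0 0 0.004 0 0" --pt "0 0 0.004 0 0" --pt "0 0 0.004 0 0" --pt "0 0 0.004 0 0" --pt "0 0 0.004 0 0" --pt "0 0 0.003 0 0" --pt "0 0 0 0 0"

```text
time: 12.5
tool_pos: [547.2, -186.2, 61.9]
ee_rot: [-0.0, 0.997, -0.078, -0.0]
force: [-1.6, -0.7, 1.1]
width: 51.7
grip_force: 30.0
```

Call:
arm_command --pt "0 0 0.003 0 0" --pt "0 0 0.003 0 0" --pt "0 0 0.002 0 0" --pt "0 0 0.002 0 0" --pt "0 0 0 0 0" --pt "0 0 0 0 0"

```text
time: 13.1
tool_pos: [551.4, -186.9, 55.7]
ee_rot: [0.001, 0.997, -0.078, 0.005]
force: [-1.1, 1.7, 31.8]
width: 51.7
grip_force: 30.0
```

The force jumped to 32 N, so something is blocking. I'll ease up and look.

Call:
arm_command --pt "0 0 -0.004 0 0" --pt "0 0 0 0 0"

```text
time: 13.3
tool_pos: [548.7, -186.4, 57.1]
ee_rot: [0.0, 0.997, -0.078, 0.002]
force: [2.3, -1.3, -0.7]
width: 51.8
grip_force: 31.3
```

```bash
python3 - <<'E'
from h import *
a=snap('side','s6.png')[...,::-1]
cv2.imwrite('pics/c8.png',cv2.resize(a[240:315,295:400],None,fx=7.6,fy=7.6,interpolation=cv2.INTER_CUBIC))
E
```

```text
(no output)
```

View pics/c8.png

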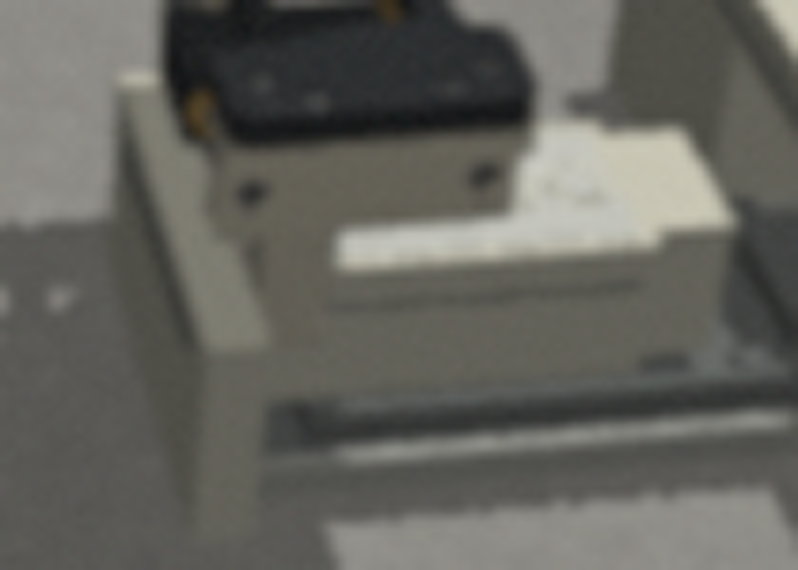

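It looks nearly level, with nose-end top corners at about crop (735,224) near and (683,130) far, and the step corner near (660,240). I'll work out where it lies along the lane.

```bash
python3 - <<'E'
from h import *
th=-.157;d=np.array([np.cos(th),np.sin(th)]);n=np.array([-d[1],d[0]]);C=np.array([600,-194.8])
f=lambda p:(295+(p[0]+.5)/7.6-.5,240+(p[1]+.5)/7.6-.5)
for z in(62,66):
  for p in[(735,224),(683,130),(660,240),(338,262)]:
    w=at('side',*f(p),z)[:2]; print(z,p,w.round(1),((w-C)@d).round(1),((w-C)@n).round(1))
# panel top corners z=74, end of lane marks
for p in[(205,350),(268,342),(125,78),(150,72)]:
    w=at('side',*f(p),74)[:2];print(p,w.round(1),((w-C)@d).round(1),((w-C)@n).round(1))
s=r.read_state();print(s['tool_pos'],s['force'],((s['tool_pos'][:2]-C)@d))
E
```

```text
62 (735, 224) [ 674.7 -219.6] 77.6 -12.8
62 (683, 130) [ 681.7 -179.7] 78.4 27.6
62 (660, 240) [ 652.2 -220. ] 55.5 -16.7
62 (338, 262) [ 566.7 -205.1] -31.3 -15.4
66 (735, 224) [ 671.6 -223.7] 75.2 -17.3
66 (683, 130) [ 678.6 -184.2] 75.9 22.8
66 (660, 240) [ 649.3 -224.1] 53.2 -21.3
66 (338, 262) [ 564.4 -209.3] -32.9 -19.9
(205, 350) [ 514.8 -239.2] -77.2 -57.2
(268, 342) [ 530.9 -240.7] -61.1 -56.2
(125, 78) [ 534.9 -130.3] -74.4 53.6
(150, 72) [ 542.5 -129.6] -66.9 55.5
[ 548.32392422 -186.30805592   56.62733085] [ 2.63790147  0.27060316 -0.74376828] -52.36826592974335
```

Comparing the panel's position with the earlier side picture, the drawer was dragged in by about 25 mm. The nose has caught at the shoulders and the tail is on the front wall. I'll measure the drawer shift from the saved side pictures.

```bash
cat > sh.py <<'E'
from h import *
import sys
th=-.155;d=np.array([np.cos(th),np.sin(th)]);n=np.array([-d[1],d[0]]);F=np.array([495.,-178.5])
c=camera_info('side');K=np.array(c['K']);Ti=np.linalg.inv(np.array(c['T']))
s=np.arange(-20,220,.5)
def prof(f):
    g=cv2.imread('pics/'+f).mean(2).astype(np.float32);o=[]
    for t in(-52,-48,-44,-40,-36):
        P=np.array([np.append(F+a*d+t*n,[74,1]) for a in s]).T;q=Ti@P;q=K@np.array([q[0],-q[1],-q[2]]);q=(q[:2]/q[2]).astype(np.float32)
        o.append(cv2.remap(g,q[:1],q[1:],cv2.INTER_CUBIC)[0])
    return np.array(o).mean(0)
def shift(f,ref='side1.png'):
    a,b=prof(ref)[10:90],prof(f); a=a-a.mean()
    sc=[np.sum((b[i:i+80]-b[i:i+80].mean()-a)**2) for i in range(len(b)-80)]
    i=int(np.argmin(sc));return (i-10)*.5,sc[i]/80
if __name__=='__main__':
    for f in sys.argv[1:]:print(f,shift(f))
E
python3 sh.py side1.png s4.png s5.png s6.png
```

```text
side1.png (0.0, np.float32(0.0))
s4.png (0.0, np.float32(6.3676615))
s5.png (0.0, np.float32(658.11255))
s6.png (27.5, np.float32(719.92053))
```

Call:
arm_command --pt "0 0 -0.006 0 0" --pt "0 0 -0.008 0 0" --pt "0.006 0 0 0 0" --pt "0.01 0 0 0 0" --pt "0.006 0 0 0 0" --pt "0 0 0 0 0" --pt "0 0 0 0 0"

```text
time: 14.05
tool_pos: [568.7, -189.5, 70.0]
ee_rot: [-0.0, 0.997, -0.078, -0.001]
force: [-0.0, -0.3, -3.2]
width: 51.6
grip_force: 30.0
```

```bash
python3 - <<'E'
from h import *
b=snap('top','t7.png')[...,::-1];a=snap('side','s7.png')[...,::-1]
f=lambda im,x,y,w,h,k:cv2.resize(im[y:y+h,x:x+w],None,fx=k,fy=k,interpolation=cv2.INTER_CUBIC)
cv2.imwrite('pics/c9.png',np.hstack([f(a,305,230,100,100,5),f(b,335,125,60,100,5)]))
E
python3 sh.py s7.png
```

```text
s7.png (25.0, np.float32(625.50323))
```

View pics/c9.png

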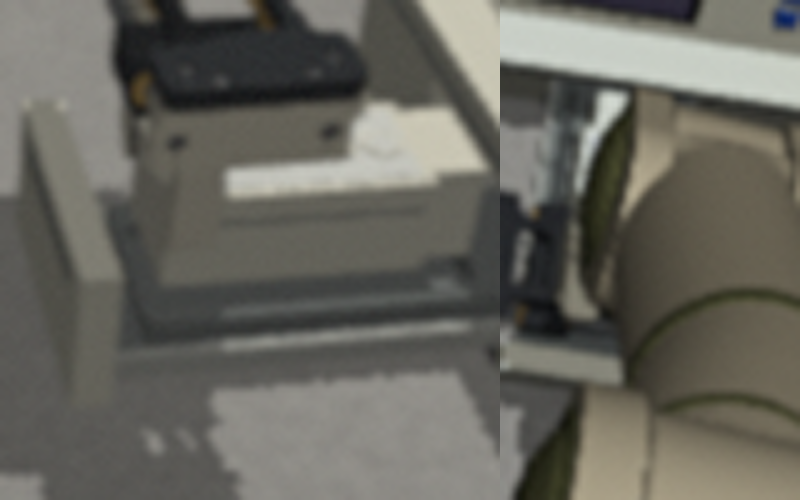

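The side view shows the cartridge level above the lane, and the drawer panel's near top corners are at crop (75,283) and (122,275). The panel's left part also shows in the top view at (505–625, 345–380), which I can use for the drawer shift.

```bash
python3 - <<'E'
from h import *
th=-.155;d=np.array([np.cos(th),np.sin(th)]);n=np.array([-d[1],d[0]]);F=np.array([495.,-178.5]);C=np.array([600,-194.8])
c=camera_info('top');K=np.array(c['K']);Ti=np.linalg.inv(np.array(c['T']));s=np.arange(-20,70,.5)
def prof(f):
    g=cv2.imread('pics/'+f).mean(2).astype(np.float32);o=[]
    for t in np.arange(10,46,4):
        P=np.array([np.append(F+a*d+t*n,[74,1]) for a in s]).T;q=Ti@P;q=K@np.array([q[0],-q[1],-q[2]]);q=(q[:2]/q[2]).astype(np.float32)
        o.append(cv2.remap(g,q[:1],q[1:],cv2.INTER_LINEAR)[0])
    return np.array(o).mean(0)
for f in('top1.png','t7.png'):
    p=prof(f);b=s[p>155];print(f,b.min(),b.max(),p[::6].astype(int))
g=lambda p:(305+(p[0]+.5)/5-.5,230+(p[1]+.5)/5-.5)
for p,z in [((75,283),74),((122,275),74),((490,172),78),((452,108),78),((490,172),74),((452,108),74)]:
    w=at('side',*g(p),z)[:2];print(p,z,((w-C)@d).round(1),((w-C)@n).round(1))
E
```

```text
top1.png 2.0 17.0 [118  91  75  73  67  56  78 143 186 197 197 193 167 129 109 101  91  92
  99 100  99  99  98 100 100 100  99  99  99  98]Traceback (most recent call last):
  File "<stdin>", line 11, in <module>
    return umr_minimum(a, axis, None, out, keepdims, initial, where)
ValueError: zero-size array to reduction operation minimum which has no identity
```

```bash
python3 - <<'E'
from h import *
th=-.155;d=np.array([np.cos(th),np.sin(th)]);n=np.array([-d[1],d[0]]);F=np.array([495.,-178.5])
c=camera_info('top');K=np.array(c['K']);Ti=np.linalg.inv(np.array(c['T']));s=np.arange(-10,70,2)
g=cv2.imread('pics/t7.png').mean(2).astype(np.float32)
for t in(20,30,40,48):
    P=np.array([np.append(F+a*d+t*n,[74,1]) for a in s]).T;q=Ti@P;q=K@np.array([q[0],-q[1],-q[2]]);q=(q[:2]/q[2]).astype(np.float32)
    print(t,list(zip(s.tolist(),cv2.remap(g,q[:1],q[1:],cv2.INTER_LINEAR)[0].astype(int).tolist())))
gg=lambda p:(305+(p[0]+.5)/5-.5,230+(p[1]+.5)/5-.5)
for p,z in [((75,283),74),((122,275),74),((490,172),77),((452,108),77)]:
    w=at('side',*gg(p),z)[:2];print(p,z,((w-F)@d).round(1),((w-F)@n).round(1))
E
```

```text
20 [(-10, 42), (-8, 51), (-6, 61), (-4, 68), (-2, 71), (0, 74), (2, 75), (4, 76), (6, 77), (8, 77), (10, 75), (12, 75), (14, 75), (16, 73), (18, 65), (20, 59), (22, 56), (24, 75), (26, 96), (28, 117), (30, 125), (32, 129), (34, 129), (36, 128), (38, 125), (40, 118), (42, 100), (44, 81), (46, 65), (48, 51), (50, 40), (52, 30), (54, 26), (56, 26), (58, 34), (60, 51), (62, 71), (64, 94), (66, 108), (68, 116)]
30 [(-10, 77), (-8, 78), (-6, 78), (-4, 80), (-2, 79), (0, 79), (2, 78), (4, 77), (6, 77), (8, 77), (10, 77), (12, 77), (14, 77), (16, 71), (18, 64), (20, 57), (22, 59), (24, 69), (26, 95), (28, 114), (30, 127), (32, 129), (34, 129), (36, 129), (38, 127), (40, 114), (42, 97), (44, 75), (46, 57), (48, 41), (50, 27), (52, 20), (54, 18), (56, 21), (58, 22), (60, 22), (62, 20), (64, 17), (66, 17), (68, 27)]
40 [(-10, 108), (-8, 106), (-6, 106), (-4, 108), (-2, 113), (0, 113), (2, 107), (4, 94), (6, 84), (8, 79), (10, 78), (12, 79), (14, 78), (16, 75), (18, 66), (20, 59), (22, 56), (24, 73), (26, 93), (28, 115), (30, 124), (32, 128), (34, 129), (36, 128), (38, 124), (40, 115), (42, 97), (44, 77), (46, 59), (48, 44), (50, 33), (52, 29), (54, 34), (56, 38), (58, 39), (60, 35), (62, 29), (64, 22), (66, 21), (68, 23)]
48 [(-10, 136), (-8, 137), (-6, 136), (-4, 136), (-2, 133), (0, 128), (2, 112), (4, 96), (6, 81), (8, 77), (10, 76), (12, 78), (14, 79), (16, 75), (18, 67), (20, 58), (22, 60), (24, 71), (26, 99), (28, 117), (30, 129), (32, 129), (34, 129), (36, 129), (38, 127), (40, 118), (42, 105), (44, 88), (46, 75), (48, 64), (50, 54), (52, 49), (54, 48), (56, 50), (58, 51), (60, 51), (62, 47), (64, 40), (66, 30), (68, 31)]
(75, 283) 74 25.0 -58.1
(122, 275) 74 43.5 -55.9
(490, 172) 77 203.1 -17.6
(452, 108) 77 204.1 24.5
```

Call:
arm_command --pt "0 0 0.004 0 0" --pt "0 0 0.004 0 0" --pt "0 0 0.002 0 0" --pt "0 0 0.002 0 0" --pt "0 0 0 0 0"

```text
time: 14.65
tool_pos: [568.7, -189.6, 58.0]
ee_rot: [-0.0, 0.997, -0.078, -0.0]
force: [0.1, 1.1, -2.6]
width: 51.8
grip_force: 30.0
```

```bash
python3 -c "
from h import *
s=r.read_state();print(s['tool_pos'],s['force'],s['wrist_torque'])"
```

```text
[ 568.72436255 -189.57281743   58.02619931] [ 0.12452677  1.13034225 -2.603079  ] [0.02169407 0.18835954 0.04936962]
```

Call:
arm_command --pt "0 0 0.0015 0 0" --pt "0 0 0.0015 0 0" --pt "0 0 0 0 0"

```text
time: 14.95
tool_pos: [568.8, -189.6, 55.2]
ee_rot: [-0.0, 0.997, -0.078, -0.0]
force: [0.7, 0.5, -2.8]
width: 51.3
grip_force: 30.0
```

```bash
python3 -c "
from h import *
s=r.read_state();print(s['tool_pos'],s['force'],s['wrist_torque'])"
```

```text
[ 568.84721696 -189.60090388   55.24306484] [ 0.67360426  0.48609306 -2.77684255] [ 1.06612711e-01  1.83788907e-01 -6.31964553e-05]
```

Still free. I'll continue down.

Call:
arm_command --pt "0 0 0.0015 0 0" --pt "0 0 0.0015 0 0" --pt "0 0 0 0 0"

```text
time: 15.25
tool_pos: [568.8, -189.6, 52.2]
ee_rot: [-0.0, 0.997, -0.078, -0.0]
force: [0.0, -0.5, -3.4]
width: 51.4
grip_force: 30.0
```

```bash
python3 -c "
from h import *
s=r.read_state();print(s['tool_pos'],s['force'],s['wrist_torque'])"
```

```text
[ 568.81835638 -189.61247629   52.180854  ] [ 0.04011488 -0.48025361 -3.43639853] [ 0.05471942  0.1133601  -0.00857901]
```

Call:
arm_command --pt "0 0 0.001 0 0" --pt "0 0 0.001 0 0" --pt "0 0 0 0 0"

```text
time: 15.55
tool_pos: [568.9, -189.6, 50.3]
ee_rot: [-0.0, 0.997, -0.078, -0.0]
force: [-0.3, 0.1, -2.8]
width: 51.6
grip_force: 30.0
```

```bash
python3 -c "
from h import *
s=r.read_state();print(s['tool_pos'],s['force'],s['wrist_torque'])"
```

```text
[ 568.89360324 -189.60749744   50.25817951] [-0.33725182  0.12346588 -2.80834236] [ 0.07462991  0.14741808 -0.03915318]
```

Call:
arm_command --pt "0 0 0.001 0 0" --pt "0 0 0.001 0 0" --pt "0 0 0 0 0"

```text
time: 15.85
tool_pos: [569.4, -189.7, 49.1]
ee_rot: [0.0, 0.997, -0.078, 0.001]
force: [-2.0, 0.3, 4.2]
width: 51.7
grip_force: 30.0
```

```bash
python3 -c "
from h import *
s=r.read_state();print(s['tool_pos'],s['force'],s['wrist_torque'])"
```

```text
[ 569.42025241 -189.74589436   49.07404056] [-2.0418379   0.2753004   4.19480547] [ 0.00625368  0.21247571 -0.02449328]
```

Firm contact came about 8 mm lower than the earlier jam, so it's on the floor. I'll release and retreat.

Call:
arm_command --pt "0 0 0 0 0.7" --pt "0 0 0 0 0.8" --pt "0 0 0 0 1" --pt "0 0 0 0 1" --pt "0 0 0 0 1" --pt "0 0 -0.03 0 1" --pt "0 0 -0.04 0 1" --pt "0 0 -0.04 0 1" --pt "-0.04 0 -0.02 0 1" --pt "-0.04 0 0 0 1" --pt "0 0 0 0 1"

```text
time: 16.95
tool_pos: [484.7, -176.8, 179.1]
ee_rot: [-0.0, 0.997, -0.078, -0.002]
force: [0.2, -0.5, 0.5]
width: 93.0
grip_force: 0.0
```

```bash
python3 - <<'E'
from h import *
b=snap('top','t8.png')[...,::-1];a=snap('side','s8.png')[...,::-1]
s=r.read_state();print(s['time'],s['tool_pos'],s['force'],s['width'])
th=-.155;d=np.array([np.cos(th),np.sin(th)]);n=np.array([-d[1],d[0]]);F=np.array([495.,-178.5])
G={k:cv2.imread('pics/'+f).mean(2).astype(np.float32) for k,f in(('top','t8.png'),('side','s8.png'))}
I={k:(np.array(camera_info(k)['K']),np.linalg.inv(np.array(camera_info(k)['T']))) for k in G}
def prof(k,st,z):
    K,Ti=I[k];P=np.array([np.append(F+x*d+y*n,[z,1]) for x,y in st]).T;q=Ti@P;q=K@np.array([q[0],-q[1],-q[2]]);q=(q[:2]/q[2]).astype(np.float32)
    return cv2.remap(G[k],q[:1],q[1:],cv2.INTER_LINEAR)[0].astype(int)
S=np.arange(60,216,2)
for k in G:
    for t in(-12,0,12): print(k,'t',t,' '.join(f'{x}:{v}' for x,v in zip(S,prof(k,[(x,t) for x in S],62)) if x<84 or x>180))
    for x0 in(110,150,190): T=np.arange(-46,47,2);print(k,'s',x0,' '.join(f'{x}:{v}' for x,v in zip(T,prof(k,[(x0,t) for t in T],62)) if abs(x)>12))
E
python3 sh.py s8.png
```

```text
17.05 [ 489.71005669 -177.28522462  178.92080887] [ 0.15382358 -0.71726062  1.08569233] 92.99381271953318
top t -12 60:49 62:50 64:49 66:49 68:48 70:47 72:46 74:45 76:45 78:45 80:44 82:42 182:203 184:204 186:204 188:204 190:205 192:203 194:197 196:169 198:131 200:88 202:66 204:53 206:50 208:73 210:109 212:157 214:185
top t 0 60:43 62:40 64:39 66:39 68:53 70:66 72:79 74:93 76:106 78:118 80:126 82:134 182:201 184:201 186:202 188:202 190:203 192:204 194:200 196:183 198:149 200:103 202:69 204:52 206:54 208:68 210:105 212:146 214:181
top t 12 60:67 62:62 64:64 66:98 68:138 70:178 72:195 74:204 76:206 78:206 80:205 82:205 182:202 184:202 186:202 188:203 190:205 192:202 194:189 196:162 198:123 200:86 202:62 204:53 206:53 208:72 210:112 212:161 214:188
top s 110 -46:118 -44:117 -42:116 -40:116 -38:116 -36:116 -34:116 -32:117 -30:116 -28:110 -26:94 -24:68 -22:44 -20:36 -18:58 -16:96 -14:147 14:206 16:206 18:206 20:207 22:205 24:194 26:174 28:130 30:93 32:63 34:61 36:64 38:72 40:89 42:106 44:124 46:133
top s 150 -46:140 -44:139 -42:143 -40:146 -38:146 -36:137 -34:119 -32:98 -30:84 -28:94 -26:1
[... 1161 characters left out ...]
:173 -22:179 -20:180 -18:182 -16:184 -14:185 14:187 16:187 18:187 20:184 22:180 24:169 26:158 28:145 30:138 32:134 34:134 36:133 38:134 40:133 42:132 44:133 46:133
side s 150 -46:89 -44:86 -42:82 -40:85 -38:88 -36:91 -34:91 -32:95 -30:105 -28:130 -26:153 -24:174 -22:180 -20:184 -18:186 -16:187 -14:187 14:187 16:187 18:186 20:185 22:179 24:170 26:155 28:143 30:134 32:132 34:132 36:133 38:134 40:133 42:133 44:132 46:132
side s 190 -46:65 -44:67 -42:71 -40:76 -38:82 -36:86 -34:89 -32:91 -30:90 -28:89 -26:91 -24:107 -22:130 -20:162 -18:177 -16:186 -14:186 14:182 16:174 18:155 20:131 22:103 24:86 26:74 28:73 30:73 32:73 34:73 36:73 38:74 40:74 42:73 44:74 46:74
s8.png (25.5, np.float32(44.94375))
```

Both cameras agree: the cartridge lies flat at lane height, centred within about 1 mm of home. Next I'll push the drawer with closed fingers near the panel's top.

Call:
arm_command --pt "-0.012 0 0 0 0" --pt "0 0 0 0 0" --pt "0 0 0 0 0" --pt "0 0 0.04 0 0" --pt "0 0 0.04 0 0" --pt "0 0 0.025 0 0" --pt "0 0 0.008 0 0" --pt "0 0 0 0 0" --pt "0 0 0 0 0"

```text
time: 17.95
tool_pos: [478.7, -175.6, 66.1]
ee_rot: [0.0, 0.997, -0.078, 0.0]
force: [-0.9, 0.6, 0.3]
width: 25.2
grip_force: 0.0
```

Call:
arm_command --pt "0.01 0 0 0 0" --pt "0.01 0 0 0 0" --pt "0.005 0 0 0 0" --pt "0.004 0 0 0 0" --pt "0.004 0 0 0 0" --pt "0.004 0 0 0 0" --pt "0.005 0 0 0 0" --pt "0 0 0 0 0"

```text
time: 18.75
tool_pos: [519.9, -181.9, 65.3]
ee_rot: [0.0, 0.997, -0.078, -0.0]
force: [0.0, 0.4, 0.8]
width: 0.1
grip_force: 0.0
```

Call:
arm_command --pt "0.005 0 0 0 0" --pt "0.008 0 0 0 0" --pt "0.01 0 0 0 0" --pt "0.012 0 0 0 0" --pt "0.012 0 0 0 0" --pt "0.012 0 0 0 0"

```text
time: 19.35
tool_pos: [579.0, -191.4, 65.2]
ee_rot: [0.0, 0.997, -0.078, -0.0]
force: [-4.4, -1.0, -1.7]
width: 0.6
grip_force: 1.6
```

```bash
python3 - <<'E'
from h import *
s=r.read_state();print(s['time'],s['tool_pos'],s['force'])
snap('side','s9.png')
E
python3 sh.py s9.png
```

```text
19.35 [ 578.96311816 -191.38061173   65.24298623] [-4.38009833 -0.98888522 -1.73036078]
s9.png (92.0, np.float32(343.88412))
```

Call:
arm_command --pt "0.012 0 0 0 0" --pt "0.012 0 0 0 0" --pt "0.012 0 0 0 0" --pt "0.012 0 0 0 0" --pt "0.012 0 0 0 0" --pt "0.01 0 0 0 0" --pt "0.007 0 0 0 0" --pt "0.004 0 0 0 0"

```text
time: 20.2
tool_pos: [658.7, -203.8, 65.4]
ee_rot: [0.0, 0.997, -0.078, 0.0]
force: [-2.8, -0.7, 2.2]
width: 0.5
grip_force: 1.3
```

Call:
arm_command --pt "0.003 0 0 0 0" --pt "0.003 0 0 0 0" --pt "0.002 0 0 0 0"

```text
time: 20.5
tool_pos: [665.7, -204.9, 65.4]
ee_rot: [0.0, 0.997, -0.078, -0.0]
force: [-2.7, -0.2, 0.5]
width: 0.4
grip_force: 1.3
```

Call:
arm_command --pt "0.002 0 0 0 0" --pt "0.002 0 0 0 0" --pt "0.001 0 0 0 0"

```text
time: 20.8
tool_pos: [670.8, -205.7, 65.4]
ee_rot: [0.0, 0.997, -0.078, 0.0]
force: [-3.2, -1.6, 0.7]
width: 0.6
grip_force: 1.3
```

Call:
arm_command --pt "0.001 0 0 0 0" --pt "0.001 0 0 0 0" --pt "0 0 0 0 0"

```text
time: 21.1
tool_pos: [671.8, -205.9, 65.4]
ee_rot: [-0.0, 0.997, -0.078, -0.001]
force: [-5.5, -1.9, 4.6]
width: 0.4
grip_force: 2.7
```

Call:
arm_command --pt "0.001 0 0 0 0" --pt "0.001 0 0 0 0" --pt "0 0 0 0 0"

```text
time: 21.4
tool_pos: [671.9, -205.9, 65.4]
ee_rot: [-0.0, 0.997, -0.078, -0.003]
force: [-11.1, 0.3, 8.1]
width: 0.5
grip_force: 5.7
```

Hard stop at the expected shut position. I'll back off and check.

Call:
arm_command --pt "-0.005 0 0 0 0" --pt "-0.02 0 0 0 0" --pt "-0.04 0 0 0 0" --pt "-0.04 0 -0.02 0 0" --pt "-0.02 0 -0.04 0 0" --pt "0 0 -0.03 0 0" --pt "0 0 0 0 0" --pt "0 0 0 0 0" --pt "0 0 0 0 0"

```text
time: 22.3
tool_pos: [551.5, -186.4, 154.7]
ee_rot: [-0.0, 0.997, -0.078, -0.0]
force: [-0.3, -0.5, -0.5]
width: 0.8
grip_force: 0.0
```

```bash
python3 - <<'E'
from h import *
snap('top','t10.png');snap('side','s10.png')
s=r.read_state();print(s['time'],s['tool_pos'],s['force'])
th=-.155;d=np.array([np.cos(th),np.sin(th)]);n=np.array([-d[1],d[0]]);F=np.array([495.,-178.5])
K=np.array(camera_info('top')['K']);Ti=np.linalg.inv(np.array(camera_info('top')['T']));S=np.arange(170,222,2)
for f in('t10.png','s10.png'):
    k='top' if f[0]=='t' else 'side';K=np.array(camera_info(k)['K']);Ti=np.linalg.inv(np.array(camera_info(k)['T']))
    g=cv2.imread('pics/'+f).mean(2).astype(np.float32)
    for t in(-45,40):
        P=np.array([np.append(F+a*d+t*n,[74,1]) for a in S]).T;q=Ti@P;q=K@np.array([q[0],-q[1],-q[2]]);q=(q[:2]/q[2]).astype(np.float32)
        print(k,t,list(zip(S.tolist(),cv2.remap(g,q[:1],q[1:],cv2.INTER_LINEAR)[0].astype(int).tolist())))
E
```

```text
22.4 [ 551.01938868 -186.5633183   154.22243113] [ 0.07957774 -0.50459429 -0.6699445 ]
top -45 [(170, 123), (172, 126), (174, 131), (176, 134), (178, 136), (180, 134), (182, 132), (184, 130), (186, 127), (188, 123), (190, 120), (192, 116), (194, 111), (196, 105), (198, 100), (200, 91), (202, 76), (204, 76), (206, 91), (208, 142), (210, 175), (212, 199), (214, 202), (216, 202), (218, 201), (220, 201)]
top 40 [(170, 75), (172, 69), (174, 62), (176, 57), (178, 52), (180, 48), (182, 57), (184, 83), (186, 129), (188, 166), (190, 192), (192, 203), (194, 202), (196, 193), (198, 170), (200, 136), (202, 101), (204, 79), (206, 92), (208, 123), (210, 165), (212, 189), (214, 202), (216, 203), (218, 203), (220, 201)]
side -45 [(170, 74), (172, 73), (174, 73), (176, 71), (178, 63), (180, 52), (182, 51), (184, 67), (186, 99), (188, 136), (190, 167), (192, 182), (194, 186), (196, 187), (198, 185), (200, 171), (202, 144), (204, 112), (206, 85), (208, 68), (210, 62), (212, 64), (214, 69), (216, 74), (218, 87), (220, 118)]
side 40 [(170, 73), (172, 74), (174, 74), (176, 73), (178, 73), (180, 73), (182, 72), (184, 76), (186, 94), (188, 127), (190, 160), (192, 179), (194, 186), (196, 187), (198, 183), (200, 168), (202, 144), (204, 115), (206, 93), (208, 75), (210, 65), (212, 64), (214, 68), (216, 74), (218, 87), (220, 114)]
```

```bash
python3 -c "
from workcell import r
print(r.finish_job())"
```

```text
the job is handed in; nothing more can be done
None
```

I handed the job in with the keyed cartridge flat in the lane, nose to the machine and let go, and the drawer pushed to its stop. The last check before the push had the cartridge within about 1 mm of home; I couldn't see it once the drawer was shut, and no verdict came back.

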